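# Tap the tapered knob into the blender lid and cover the jar with it

## Task

The green blender lid lying on the cork trivet has lost its knob: take the orange knob from the wooden block and press or tap its tapered steel shank into the split hub of the lid, there on the trivet, until the collar is fully home on the hub, seated firmly with a push of about 20 N but never more than 25 N, or the lid cracks. Then lift the lid by that knob alone, held in the hub by friction only, and set it down gently and flat on the steel jar so that it closes the mouth with the knob still home. Let go, and leave the other things on the counter where they are.

Things in the scene. Friction and masses are not known exactly. Their poses are not given: they have to be found in the camera images.
- knob_grip (a point): Loose orange knob, 70 g, upright in the wooden block, shank down. This point: on its axis, mid-height of the round handle (26 mm diameter, 44 mm long), where to grip: 22 mm below the handle's top, 22 mm above the upper face of the collar (46 mm diameter, 4 mm thick), 26 mm above the collar's underside, 53 mm above the shank's tip. z up along the axis.
- knob_collar (a point): Centre of the underside of the knob's collar, where the tapered steel shank begins; z up along the axis. Shank 27 mm long, 23 mm in diameter at the collar, 17 mm near the tip, tip chamfered to 12 mm. The knob is home when this point meets hub_top (within 1.5 mm; later, when carried and on the jar, within 2.5 mm).
- hub_top (a point): Centre of the mouth of the lid's hub, 52 mm above the lid's underside; z up. Socket mouth 20 mm wide, tapered like the shank. The shank drops in freely until the collar is about 9 mm above this point; then sprung fingers resist with a push rising to 7 to 11 N just before home; then the collar lands on the hub's posts, hard (10 N in well under 1 mm). Friction then holds well over the lid's weight.
- lid: Loose round lid, 240 g: green flange 132 mm in diameter, 6 mm thick; below it a white plug 104 mm in diameter, 14 mm deep, on which it lies; above it the hub (48 mm across, 32 mm tall): four fixed green posts that carry the collar and between them four sprung white fingers that grip the shank. Origin: centre of the plug's underside; z up.
- lid_flange (a point): Centre of the underside of the lid's flange, on the lid's axis, 14 mm above the lid's origin and 38 mm below hub_top: the level that rests on the jar's rim. z up.
- jar_rim (a point): Centre of the mouth of the open steel jar, at the height of its rim (130 mm above the counter). The jar is 120 mm in outer diameter, its mouth 112 mm in inner diameter (the lid's plug has 4 mm of play all round), wall 4 mm; it is held fast to the counter on a black rubber mat. z up.
- jar: The open steel jar, fixed; origin at the centre of its underside, on the counter.
- block: Wooden block 66 x 66 x 36 mm, fixed, with a 27 mm round hole through its middle in which the knob starts. Origin: centre of its underside.
- trivet: Round cork trivet, 150 mm in diameter, 8 mm thick, fixed to the counter; the green lid starts lying on it. Origin: centre of its underside.
- rack: Fixed wooden slotted rack, 150 x 156 x 52 mm, with three lids standing in it; a bystander. Origin: centre of its underside.
- racklid0: White lid, 120 mm in diameter, upright in the rack; a bystander. Origin at its lowest point.
- racklid1: Blue lid, 120 mm in diameter, upright in the rack; a bystander. Origin at its lowest point.
- racklid2: Red lid, 120 mm in diameter, upright in the rack; a bystander. Origin at its lowest point.
- seal: Black silicone sealing ring, 72 mm in diameter, 6 mm thick, lying flat; a bystander. Origin: centre of its underside.
- screwdriver: Red-handled flathead screwdriver, 190 mm, lying along its x; a bystander.
- tweezers: Steel tweezers, 125 mm, lying along their x; a bystander.
- dish: Small round white ceramic dish, 84 mm in diameter, 26 mm high; a bystander. Origin: centre of its underside.
Mind the look-alikes: they are no part of the job. Of the things that look like the part that bears knob_grip, the smaller one is meant.

How it is judged (in metres and radians):
On the way, in this order (a step that is already met when the one before it is completed fails the run):
1. the knob is home in the hub (collar within 1.5 mm, in line) with the lid on the trivet, and pushed firmly (the trivet carries over 17 N, 3 N of it weight) (z of knob_collar in the frame of hub_top below 0.0015 m and horizontal distance between knob_collar and hub_top below 0.003 m and angle between the z axis of knob_collar and the z axis of hub_top, either way round below 0.06 rad and height (world z) of lid below 0.013 m and angle between lid's own z axis and vertical below 0.06 rad and contact force between lid and trivet above 17 N), for 0.1 s.
2. the lid is lifted at least 40 mm off the trivet by the knob alone, the knob still home within 2.5 mm, the fingers not on the lid (z of knob_collar in the frame of hub_top below 0.0025 m and horizontal distance between knob_collar and hub_top below 0.003 m and angle between the z axis of knob_collar and the z axis of hub_top, either way round below 0.06 rad and height (world z) of lid above 0.05 m and contact force between the fingers and lid below 0.5 N and contact force between lid and jar below 0.5 N), for 0.2 s.
At the end, for the whole second after the job is handed in: The lid lies flat and still on the jar, flange on the rim within 3 mm in height and 7 mm off-centre, tilted less than 0.05 rad; the knob is home in its hub, collar within 2.5 mm of the hub's top; nothing is held (z of knob_collar in the frame of hub_top below 0.0025 m and horizontal distance between knob_collar and hub_top below 0.003 m and angle between the z axis of knob_collar and the z axis of hub_top, either way round below 0.06 rad and horizontal distance between lid_flange and jar_rim below 0.007 m and z of lid_flange in the frame of jar_rim between -0.003 and 0.003 m and angle between lid's own z axis and vertical below 0.05 rad and linear speed of lid below 0.02 m/s); the robot touches nothing.
It fails at once if the lid is pressed on the trivet with more than 25 N (28 N with its own weight and the knob's) (contact force between lid and trivet above 28 N).
It fails at once if the lid is slammed or pressed on the jar with more than 80 N (contact force between lid and jar above 80 N).
It fails at once if the fingers carry or push the lid itself instead of the knob while it is off the trivet (height (world z) of lid above 0.03 m and contact force between the fingers and lid above 2 N).
It fails at once if a bystander is moved more than 20 mm (distance of any of racklid0, racklid1, racklid2, seal, screwdriver, tweezers, dish from where it was at the start of the episode above 0.02 m).
It also fails if it takes over 64 s, if anything falls off the work surface, if the arm or the gripper's body presses on something with over 40 N, if the wrist force passes 120 N, or if a joint passes its speed limit or range.

## Robot

A 6-joint arm with a two-finger parallel gripper is mounted at the origin on the work surface. World frame = base frame: x ahead of the robot, y to its left, z up, the work surface at z = 0. Lengths are in mm, angles in rad, forces in N, time in s.
With the tool pointing down it reaches from about 400 to 925 mm from the base axis. Payload 12.5 kg.
Tool frame: the origin (TCP) lies at the centre of the arm's flange, where the gripper is bolted on; the fingertips stand 190 mm ahead of it and the grasp point (between the pads) lies env.grip_point_offset ahead of it (env.grip_point_offset is the distance from the TCP to the grasp point, in mm); z points along the fingers, x is the direction in which the jaws open and shut, and the axes are right-handed (so a half turn about z gives the same grasp; the last joint's range is limited). The gripper opens to 95 mm and grips with 3 to 60 N. Pads are 20 mm wide; open, the fingers measure 119 mm over their backs; the gripper's body (75 mm by 180 mm) begins 59 mm behind the grasp point.
Start: joints at [-1.325, 0.491, 1.559, -0, 1.092, -0.106], TCP at [215.387, -586.714, 404.761] pointing down, gripper open.
Joint ranges: [-3.1, 3.1], [-0.84, 2.19], [0.05, 2.79], [-1.13, 4.28], [0.06, 2.93], [-2.69, 2.69]. Speed limits (rad/s): [2.22, 2.22, 2.79, 3.14, 3.14, 3.14].

## Interface

Orientations are given as [roll, pitch, yaw] about the fixed x, y, z axes, in that order (R = Rz(yaw) Ry(pitch) Rx(roll)).
In Python, from cell import state, read_camera, camera_model, job_done, env gives the robot as it stands.
- The arm moves only by the tool arm_command, never from a script. Its argument "steps" is a list of rows, each a list of 6 numbers: the shift along the tool's x, y, z in cm, then the turn, a rotation vector about the tool's x, y, z in degrees. In form: [[dx, dy, dz, rx, ry, rz], ...]. A call has 1 to 12 rows; each row is the pose to reach, as a shift and turn from the pose commanded when the call began, along the tool's axes at that moment; what a row does not reach only later rows make up. A row lasts 1/12 s, in which the tool goes at most 41.7 mm and 7.16 degrees, less where a joint would pass 70% of its speed; a pose out of reach is approached as far as the arm can. A call with a gripper value outside its range is refused whole. "jaw" is the finger opening in cm, from 0 to 9.51, set as the call begins (left out, the last holds). The fingers move at their own pace and stop on an object; the grip force is fixed at half the most. Time passes only in rows, so rows that repeat a pose let the fingers close. It gives the time, the measured TCP pose, the force and the opening at its end, in the units of the state.
- state(): the state, without advancing time (a new reading comes with each control period).
- read_camera(name): name is "scene" or "top" or "wrist"; returns the picture (480x640x3 uint8, red, green, blue); there is no depth.
- camera_model(name): a dict with "K" (3x3 intrinsics, pixels), "k1" (the pictures are not rectified: a ray, as slopes to the right and down, at radius r is drawn at 1 + k1 r^2 times it, then the intrinsics apply), "xyz" and "rotation" of the camera in the world. Camera axes: x right, y up, looking along -z (the intrinsics and any distortion apply to the point x, -y, -z); pixel columns grow to the right and rows downward; lengths in mm; the calibration is good to about 2 mm. A picture is of the moment at which its call begins: read the wrist's pose just before it. camera_model takes no time and is no camera call; for the wrist camera it gives the pose at the moment of the call.
- job_done(): hands the job in, once; it reports no verdict.
The state is a dict: "t": time; "joints": joint angles; "qvel": joint speeds; "tau": joint torques, N m; "eef_pos": TCP position; "tcp_rot": TCP orientation; "ft_force": force on the tool from outside, world axes, zero at the start; "moment": the same for the moment, N m; "opening": opening from 0.0 (shut) to 1.0 (fully open).
Only numpy, scipy, OpenCV 4.12 (cv2) and the standard library are available. Lean on these libraries where they do the work, as an engineer would, in place of code of your own. Each camera call takes 0.05 s, during which the arm holds its last target. There are 200 camera calls.

## Working session

There is one attempt and no reset: what is moved stays moved. The work goes in short steps, Python scripts to look and compute and a tool call to move; the robot and the scene stay as the last step left them, time stands still between calls to the robot, and variables do not carry over. Pictures are saved under pics/ and viewed, about 8 in all and at most 12, crops included, and the job is handed in when it is done.

Besides the shell and the picture viewer there is one more tool, called after "Call:" by a JSON object that holds its "fn" and its "kwargs", one argument or row to a line. arm_command: Moves the arm, as the interface text tells. Its arguments: {"type":"object","properties":{"steps":{"type":"array"},"jaw":{"type":"number"}},"required":["steps"]}

```bash
ls; mkdir -p pics; cat > h.py <<'E'
import numpy as np, cv2
from cell import state, read_camera, camera_model, job_done, env
def ray(cm,u,v):
    K=np.array(cm["K"]);x=(u-K[0,2])/K[0,0];y=(v-K[1,2])/K[1,1]
    X,Y=x,y
    for _ in range(20):
        s=1+cm["k1"]*(X*X+Y*Y);X,Y=x/s,y/s
    d=np.array(cm["rotation"])@np.array([X,-Y,-1.]);return np.array(cm["xyz"]),d
def onz(cm,u,v,z):
    o,d=ray(cm,u,v);return o+d*(z-o[2])/d[2]
def proj(cm,p):
    q=np.array(cm["rotation"]).T@(np.array(p,float)-cm["xyz"]);x,y=q[0]/-q[2],-q[1]/-q[2]
    s=1+cm["k1"]*(x*x+y*y);K=np.array(cm["K"]);return K[0,0]*x*s+K[0,2],K[1,1]*y*s+K[1,2]
def save(im,n): cv2.imwrite("pics/"+n,im[...,::-1])
E
python3 - <<'E'
from h import *
print(state(),env.grip_point_offset)
for n in("scene","top","wrist"):
    c=camera_model(n);print(n,c)
    save(read_camera(n),n+"0.png")
E
```

```text
pics
{'t': 0.0, 'joints': array([-1.32458419e+00,  4.91538294e-01,  1.55947287e+00, -3.19468127e-05,
        1.09170600e+00, -1.05593115e-01]), 'qvel': array([-3.90657295e-04,  1.44978515e-05, -9.97447096e-04,  1.87859947e-03,
        1.46634917e-03, -7.66269413e-04]), 'tau': array([-2.64619221e-04, -6.12649369e+01, -2.58185917e+01,  6.92731887e-02,
        4.81739372e-02, -9.39517008e-05]), 'eef_pos': array([ 215.38272906, -586.66736964,  404.16677994]), 'tcp_rot': array([-3.14150231e+00,  1.12122918e-03, -1.21897628e+00]), 'ft_force': array([-0.54394164, -0.59231688, -0.18254944]), 'moment': array([-0.00258919,  0.01831874,  0.00839405]), 'opening': 1.0010088256089051} 171.3
scene {'K': array([[595.9491484 ,   0.        , 318.39068723],
       [  0.        , 595.9491484 , 237.96509924],
       [  0.        ,   0.        ,   1.        ]]), 'k1': -0.03131864704034121, 'xyz': array([1488.23825074,  -10.7709656 ,  874.6481483 ]), 'rotation': array([0.88751432, 0.01974468, 1.38928363])}
top {'K': array([[456.19338685,   0.        , 317.12265051],
       [  0.        , 456.19338685, 237.66325027],
       [  0.        ,   0.        ,   1.        ]]), 'k1': -0.003818611548612712, 'xyz': array([ 397.40598554,  182.43757307, 1232.08308857]), 'rotation': array([ 0.13466099, -0.02835741, -1.58151909])}
wrist {'K': array([[339.4099728 ,   0.        , 312.87967191],
       [  0.        , 339.4099728 , 240.72360121],
       [  0.        ,   0.        ,   1.        ]]), 'k1': -0.035881423864909626, 'xyz': array([ 279.68478889, -564.0329246 ,  384.62682268]), 'rotation': array([-0.24571917,  0.00153899, -1.21837615])}
```

View pics/top0.png

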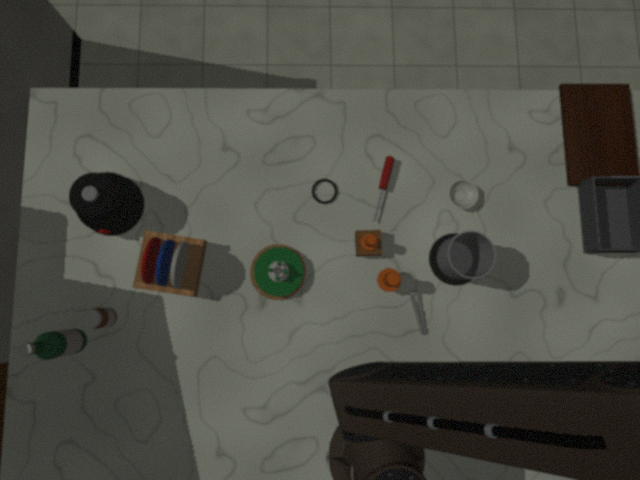

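View pics/scene0.png

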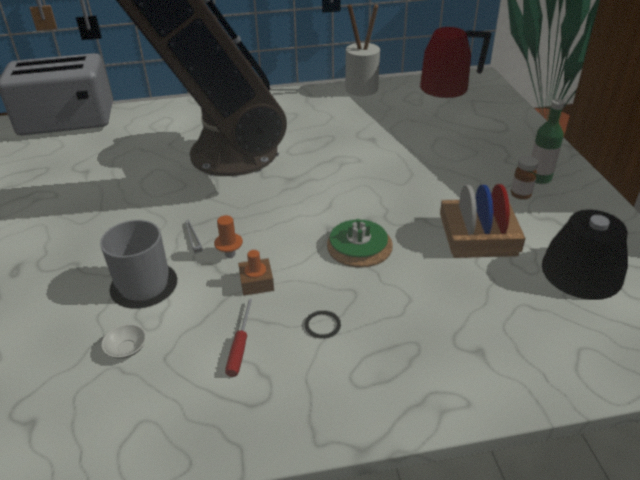

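The top view shows the block with the small knob at about (369,241) and the larger decoy knob at (388,280). The lid is on the trivet at (278,271) and the jar mouth is at (470,255).

```bash
cat >> h.py <<'E'
from scipy.spatial.transform import Rotation as Ro
_cm=camera_model
def camera_model(n):
    c=dict(_cm(n));c["rotation"]=Ro.from_euler("xyz",c["rotation"]).as_matrix();return c
def tri(a,b):
    (o,d),(p,e)=a,b
    d=d/np.linalg.norm(d);e=e/np.linalg.norm(e)
    s=np.linalg.lstsq(np.c_[d,-e],p-o,rcond=None)[0]
    q,r=o+s[0]*d,p+s[1]*e;return (q+r)/2,np.linalg.norm(q-r)
def blobs(im,lo,hi,box,amin=15):
    m=cv2.inRange(cv2.cvtColor(im,cv2.COLOR_RGB2HSV),lo,hi)
    k=np.zeros_like(m);x0,y0,x1,y1=box;k[y0:y1,x0:x1]=m[y0:y1,x0:x1]
    n,l,s,c=cv2.connectedComponentsWithStats(k)
    return [(s[i].tolist(),c[i].round(1).tolist(),l==i) for i in range(1,n) if s[i,4]>=amin]
E
python3 - <<'E'
from h import *
t=cv2.imread("pics/top0.png")[...,::-1];s=cv2.imread("pics/scene0.png")[...,::-1]
ct,cs=camera_model("top"),camera_model("scene")
for n,im,c,box in(("top",t,ct,(330,215,430,300)),("scene",s,cs,(205,210,285,300))):
    for b in blobs(im,(5,170,120),(14,255,255),box): print(n,"orange",b[:2],onz(c,*b[1],84).round(1))
for b in blobs(t,(40,100,30),(85,255,255),(240,235,320,310),100):
    cn=max(cv2.findContours(b[2].astype(np.uint8),0,1)[0],key=cv2.contourArea)
    (u,v),r=cv2.minEnclosingCircle(cn);e=cv2.fitEllipse(cv2.convexHull(cn))
    print("green",b[0],u,v,r,e,onz(ct,*e[0],28).round(1))
print("tcp cam scale top z28",456/1200*66)
a=cv2.resize(t[190:320,230:510],None,fx=2.85,fy=2.85,interpolation=2)
b=cv2.resize(s[200:310,90:410],None,fx=2.5,fy=2.5,interpolation=2)
a=np.clip(a*1.6,0,255).astype(np.uint8);b=np.clip(b*1.6,0,255).astype(np.uint8)
h=np.zeros((a.shape[0]+b.shape[0]-50,800,3),np.uint8);h=np.zeros((a.shape[0]+b.shape[0],800,3),np.uint8)
h[:a.shape[0],:a.shape[1]]=a;h[a.shape[0]:,:b.shape[1]]=b;h=cv2.resize(h,None,fx=.92,fy=.92) if h.shape[0]>600 else h
print(h.shape);save(h[:600],"crop1.png")
E
```

```text
green [254, 247, 50, 50, 1549] 278.1666564941406 271.1666564941406 25.034517288208008 ((278.310791015625, 271.269775390625), (49.117977142333984, 49.7548713684082), 66.98233032226562) [471.7 249.7  28. ]
tcp cam scale top z28 25.080000000000002
(593, 736, 3)
```

View pics/crop1.png

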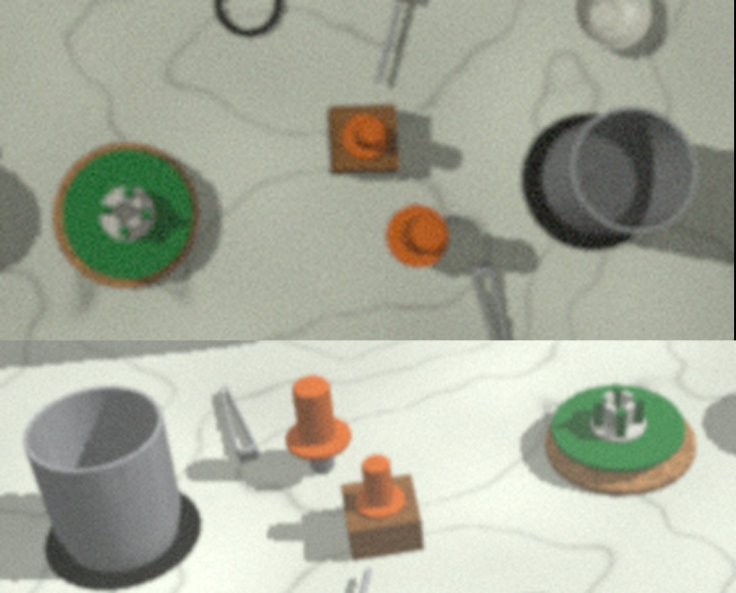

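The crop shows the small knob in the block, the larger decoy standing on the counter, the hub at the centre of the lid, and the jar rim as an ellipse. Next I'll refine the numbers.

```bash
python3 - <<'E'
from h import *
t=cv2.imread("pics/top0.png")[...,::-1];s=cv2.imread("pics/scene0.png")[...,::-1]
ct,cs=camera_model("top"),camera_model("scene")
def hsv(im,u,v): return cv2.cvtColor(im,cv2.COLOR_RGB2HSV)[v,u]
print(hsv(t,369,241),hsv(t,362,235),hsv(t,388,280),hsv(s,254,262),hsv(s,254,280))
for n,im,c,box in(("top",t,ct,(330,215,430,300)),("scene",s,cs,(205,210,285,300))):
    for b in blobs(im,(3,185,70),(12,255,255),box): print(n,"orange",b[:2],onz(c,*b[1],40).round(1),onz(c,*b[1],84).round(1))
print("knob approx",onz(ct,369.2,241.5,40).round(1), "decoy collar ",onz(ct,388.5,280,40).round(1))
j=onz(ct,471.4,255.2,130);print("jar top",j.round(1))
# scene rim ellipse: crop2 centre
k=2.5*.92
print("jar scene",onz(cs,90+94.5/k,200+(428-340.5)/k,130).round(1))
for z,p in((84,(376,461)),(84,(311,384))): print(onz(cs,90+p[0]/k,200+(p[1]-340.5)/k,z).round(1))
# jar from cam scale: rim circle via projection check
print("rim pts proj", [tuple(np.round(proj(ct,j+np.r_[60*np.cos(a),60*np.sin(a),0]))) for a in(0,1.57,3.14,4.71)])
E
```

```text
[ 12 190 114] [ 13 146  82] [ 12 206 109] [ 11 120  91] [ 13 111  94]
top orange ([360, 234, 17, 17, 130], [368.3, 241.6]) [547.2  11.7  40. ] [541.6  18.   84. ]
top orange ([379, 269, 21, 22, 255], [389.1, 279.6]) [446.5 -40.4  40. ] [444.7 -32.2  84. ]
knob approx [547.4   9.3  40. ] decoy collar  [445.5 -38.8  40. ]
jar top [ 500.5 -228.2  130. ]
jar scene [ 509.2 -228.   130. ]
[548.9  10.5  84. ]
[422.8 -39.6  84. ]
rim pts proj [(np.float64(470.0), np.float64(231.0)), (np.float64(447.0), np.float64(255.0)), (np.float64(473.0), np.float64(280.0)), (np.float64(496.0), np.float64(255.0))]
```

Call:
{"fn": "arm_command", "kwargs": {
  "steps": [
    [-44.6,-51.8,0,0,0,0],
    [-44.6,-51.8,0,0,0,0],
    [-44.6,-51.8,0,0,0,0],
    [-44.6,-51.8,0,0,0,0],
    [-44.6,-51.8,0,0,0,0],
    [-44.6,-51.8,0,0,0,0],
    [-44.6,-51.8,0,0,0,0],
    [-44.6,-51.8,0,0,0,0],
    [-44.6,-51.8,0,0,0,0],
    [-44.6,-51.8,0,0,0,0],
    [-44.6,-51.8,0,0,0,0],
    [-44.6,-51.8,0,0,0,0]
  ]
}}

```text
t: 1.15
eef_pos: [459.2, -147.9, 404.8]
tcp_rot: [-3.142, -0.0, -1.219]
ft_force: [0.5, -0.9, 0.9]
opening: 0.999
```

Call:
{"fn": "arm_command", "kwargs": {
  "steps": [
    [-11.8,-13.8,5,0,0,0],
    [-11.8,-13.8,5,0,0,0],
    [-11.8,-13.8,5,0,0,0],
    [-11.8,-13.8,5,0,0,0],
    [-11.8,-13.8,5,0,0,0],
    [-11.8,-13.8,5,0,0,0],
    [-11.8,-13.8,5,0,0,0],
    [-11.8,-13.8,5,0,0,0]
  ]
}}

```text
t: 1.82
eef_pos: [547.3, 8.1, 354.7]
tcp_rot: [3.141, -0.0, -1.219]
ft_force: [0.3, -0.1, -0.7]
opening: 1.001
```

```bash
python3 - <<'E'
from h import *
print(state()["eef_pos"],state()["tcp_rot"]);c=camera_model("wrist");print(c["xyz"])
im=read_camera("wrist");save(im,"w1.png")
for b in blobs(im,(3,140,70),(14,255,255),(0,0,640,480),200): print(b[:2],onz(c,*b[1],40).round(1))
for p in((548,10,84),(548,10,40)):print(np.round(proj(c,p)))
E
```

```text
[547.29472599   8.05372198 354.72325035] [ 3.14114572e+00 -2.46054730e-05 -1.21884599e+00]
[611.5966128   30.68977899 335.08401098]
([279, 193, 72, 75, 2821], [314.2, 230.1]) [551.5   7.5  40. ]
([293, 341, 64, 33, 1693], [324.7, 355.2]) [437.  -45.8  40. ]
[310. 245.]
[310. 233.]
```

View pics/w1.png

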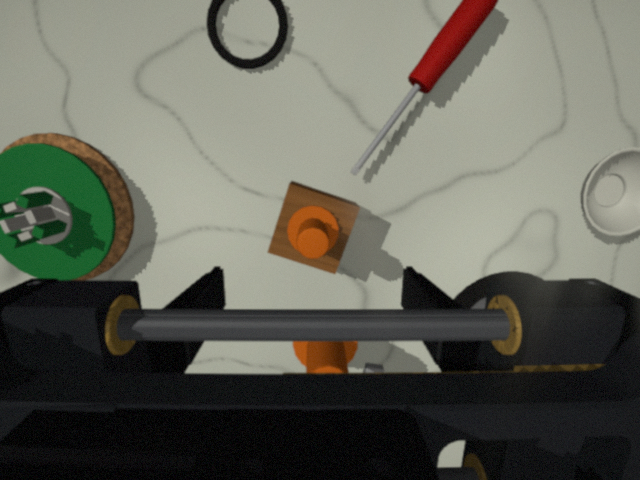

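The wrist picture shows the knob's collar at about (313,230) with its handle top at (313,241) in the block. The decoy is behind the gripper bar at (325,355), and the fingers straddle the knob.

```bash
python3 - <<'E'
from h import *
im=cv2.imread("pics/w1.png")[...,::-1];c=camera_model("wrist")
for smin in(200,215,225):
  for b in blobs(im,(3,smin,110),(14,255,255),(260,170,360,280),200):
    cn=max(cv2.findContours(b[2].astype(np.uint8),0,1)[0],key=cv2.contourArea);e=cv2.fitEllipse(cv2.convexHull(cn))
    print(smin,b[:2],np.round(e[0]+e[1],1),onz(c,*e[0],40).round(1))
g=cv2.resize(im[180:290,255:365],None,fx=5,fy=5,interpolation=2);save(g,"w1c.png")
E
```

```text
200 ([287, 206, 52, 53, 1851], [311.2, 231.2]) [312.1 231.   49.7  52.3] [550.1   8.5  40. ]
215 ([288, 206, 50, 52, 1625], [310.9, 231.4]) [312.2 230.8  48.4  50.9] [550.3   8.5  40. ]
```

View pics/w1c.png

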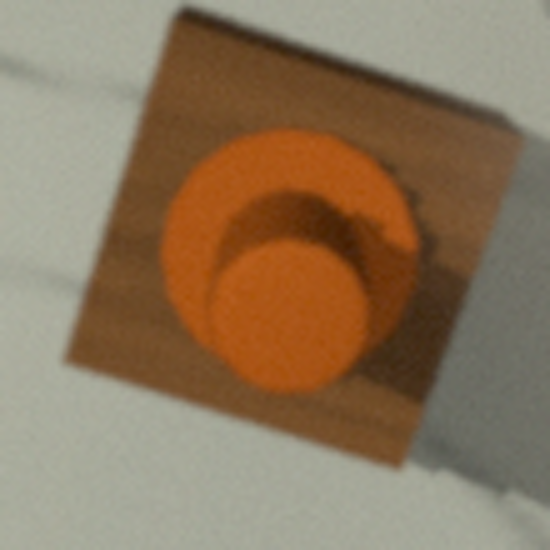

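Call:
{"fn": "arm_command", "kwargs": {
  "steps": [
    [0.1,-0.27,4,0,0,0],
    [0.1,-0.27,8,0,0,0],
    [0.1,-0.27,10,0,0,0],
    [0.1,-0.27,11,0,0,0],
    [0.1,-0.27,12,0,0,0],
    [0.1,-0.27,12,0,0,0],
    [0.1,-0.27,12,0,0,0]
  ]
}}

```text
t: 2.45
eef_pos: [550.7, 8.0, 235.6]
tcp_rot: [-3.141, -0.001, -1.22]
ft_force: [0.4, 0.9, 0.9]
opening: 0.998
```

Call:
{"fn": "arm_command", "kwargs": {
  "steps": [
    [0,0,0,0,0,0],
    [0,0,0,0,0,0],
    [0,0,0,0,0,0],
    [0,0,0,0,0,0],
    [0,0,0,0,0,0],
    [0,0,0,0,0,0],
    [0,0,0,0,0,0],
    [0,0,0,0,0,0],
    [0,0,0,0,0,0]
  ],
  "jaw": 1.5
}}

```text
t: 3.2
eef_pos: [550.4, 8.4, 234.7]
tcp_rot: [3.142, -0.0, -1.219]
ft_force: [0.7, 0.2, -0.2]
opening: 0.425
```

Call:
{"fn": "arm_command", "kwargs": {
  "steps": [
    [0,0,0,0,0,0],
    [0,0,0,0,0,0],
    [0,0,0,0,0,0],
    [0,0,0,0,0,0],
    [0,0,0,0,0,0],
    [0,0,0,0,0,0],
    [0,0,0,0,0,0]
  ],
  "jaw": 0
}}

```text
t: 3.78
eef_pos: [550.4, 8.4, 234.7]
tcp_rot: [3.142, -0.0, -1.219]
ft_force: [0.5, -0.2, -0.7]
opening: 0.27
```

Call:
{"fn": "arm_command", "kwargs": {
  "steps": [
    [0,0,-1,0,0,0],
    [0,0,-4,0,0,0],
    [0,0,-8,0,0,0],
    [0,0,-12,0,0,0],
    [0,0,-12,0,0,0],
    [0,0,-12,0,0,0]
  ]
}}

```text
t: 4.28
eef_pos: [550.3, 8.5, 357.4]
tcp_rot: [-3.137, -0.002, -1.219]
ft_force: [-0.1, -0.1, -0.9]
opening: 0.267
```

```bash
python3 - <<'E'
from h import *
print(state()["eef_pos"],state()["ft_force"],state()["opening"]);c=camera_model("wrist")
im=read_camera("wrist");save(im,"w2.png")
print(c["xyz"])
for b in blobs(im,(3,200,90),(14,255,255),(150,150,450,400),150): print(b[:2])
E
```

```text
[550.26443738   8.47954958 357.37754584] [-0.09768931 -0.14920207 -0.86153812] 0.26745864917985074
[614.67496029  31.10101132 338.07219002]
([275, 242, 76, 68, 2969], [311.5, 274.0])
([293, 342, 46, 32, 1105], [315.2, 356.4])
```

View pics/w2.png

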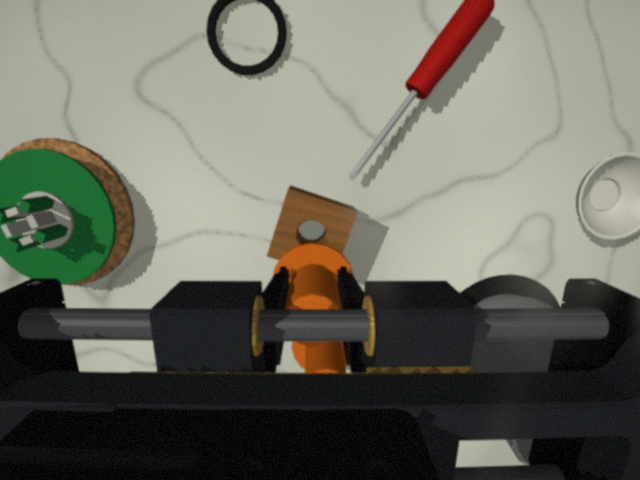

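The knob is in the jaws at about (312,274), the block is empty, and the opening matches the 26 mm handle. I'll move near the lid, offset so the hub is visible.

Call:
{"fn": "arm_command", "kwargs": {
  "steps": [
    [-25.2,1.8,0,0,0,0],
    [-25.2,1.8,0,0,0,0],
    [-25.2,1.8,0,0,0,0],
    [-25.2,1.8,0,0,0,0],
    [-25.2,1.8,0,0,0,0],
    [-25.2,1.8,0,0,0,0],
    [-25.2,1.8,0,0,0,0],
    [-25.2,1.8,0,0,0,0],
    [-25.2,1.8,0,0,0,0]
  ]
}}

```text
t: 5.08
eef_pos: [446.7, 238.7, 353.8]
tcp_rot: [3.14, -0.0, -1.218]
ft_force: [0.7, 0.6, -0.5]
opening: 0.267
```

```bash
python3 - <<'E'
from h import *
S=state();print(S["eef_pos"],S["tcp_rot"],S["ft_force"]);c=camera_model("wrist")
im=read_camera("wrist");save(im,"w3.png")
e0=S["eef_pos"]
# collar: predicted outline for axis at grasp point
y=np.array([np.sin(-1.219),-np.cos(-1.219),0]);x=np.array([np.cos(-1.219),np.sin(-1.219),0])
for off in(-3,-1.5,0,1.5):
  P=np.array([proj(c,e0*[1,1,0]+[0,0,e0[2]-171.3-23.4]+off*y+23*(x*np.cos(a)+y*np.sin(a))) for a in np.linspace(0,6.28,60)])
  print("off",off,"minrow",P[:,1].min().round(1),"cols",P[:,0].min().round(1),P[:,0].max().round(1))
for b in blobs(im,(3,200,90),(14,255,255),(150,150,450,400),150): print(b[:2])
for b in blobs(im,(40,100,30),(85,255,255),(0,0,640,480),1500):
    cn=max(cv2.findContours(b[2].astype(np.uint8),0,1)[0],key=cv2.contourArea);e=cv2.fitEllipse(cv2.convexHull(cn))
    print("green",b[0],np.round(e[0]+e[1],1),onz(c,*e[0],28).round(1))
save(cv2.resize(im[100:350,170:450],None,fx=2.4,fy=2.4,interpolation=2),"w3c.png")
E
```

```text
[446.66332446 238.74291915 353.79664092] [ 3.13976718e+00 -2.84583412e-04 -1.21790015e+00] [ 0.66692121  0.62331693 -0.51103984]
off -3 minrow 236.9 cols 269.2 353.2
off -1.5 minrow 239.6 cols 269.3 353.1
off 0 minrow 242.4 cols 269.3 353.1
off 1.5 minrow 245.1 cols 269.4 353.0
([275, 243, 76, 66, 3011], [311.9, 274.7])
green [240, 122, 145, 136, 12226] [312.2 193.9 144.  144.6] [478.8 250.3  28. ]
```

View pics/w3c.png

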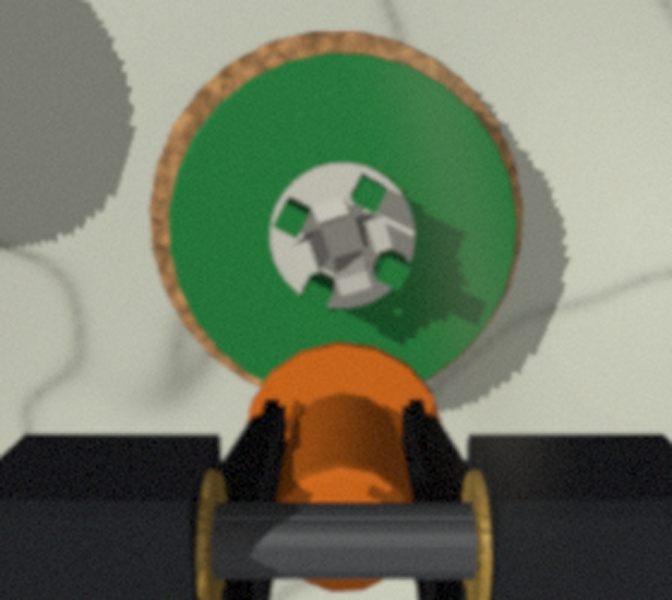

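The crop shows the hub ring centred at about (312.5,198) full-frame, and the collar in the jaws is centred on column 312.5.

```bash
python3 - <<'E'
from h import *
c=camera_model("wrist");S=state();e=S["eef_pos"];print(e)
x=np.array([np.cos(-1.219),np.sin(-1.219)]);y=np.array([np.sin(-1.219),-np.cos(-1.219)])
for u,v,z in((312.5,197.9,60),(313.1,194.4,28),(312.2,193.9,28)):
    p=onz(c,u-1.4,v,z);d=p[:2]-e[:2];print(p.round(1),"tool",(d@x).round(1),(d@y).round(1))
E
```

```text
[447.0173924  238.13921693 353.94845104]
[479.3 250.6  60. ] tool -0.6 -34.6
[478.7 250.   28. ] tool -0.2 -33.8
[478.9 250.9  28. ] tool -1.0 -34.3
```

```bash
python3 - <<'E'
from h import *
cs,ct=camera_model("scene"),camera_model("top")
s=cv2.imread("pics/scene0.png")[...,::-1]
for b in blobs(s,(40,60,20),(85,255,255),(320,205,400,270),200):
    cn=max(cv2.findContours(b[2].astype(np.uint8),0,1)[0],key=cv2.contourArea)
    e=cv2.fitEllipse(cv2.convexHull(cn));print(b[:2],e);E=e[0]
    print("box",onz(cs,b[0][0]+b[0][2]/2-.5,b[0][1]+b[0][3]/2-.5,28))
print("scene lid",onz(cs,359.1,237.6,28),"knob",onz(cs,255.6,268.5,40))
for p in((479,250.5,60),(474,250,60),(479,250.5,28),(474,250,28)): print(p,proj(ct,p),proj(cs,p))
t=cv2.imread("pics/top0.png")[...,::-1]
print("trivet+lid")
a=cv2.resize(t[240:304,246:310],None,fx=6,fy=6,interpolation=2);b=cv2.resize(s[205:269,326:390],None,fx=6,fy=6,interpolation=2)
save(np.clip(np.hstack([a,b])*1.7,0,255).astype(np.uint8),"c4.png")
E
```

```text
([330, 219, 58, 38, 1302], [358.5, 239.4]) ((358.392333984375, 238.02403259277344), (37.4971923828125, 57.77804946899414), 91.58219909667969)
box [478.93552945 249.17775964  28.        ]
scene lid [479.55751161 250.41376758  28.        ] knob [549.43599627  11.01903003  40.        ]
(479, 250.5, 60) (np.float64(277.29717992454954), np.float64(267.6494325318064)) (np.float64(359.4165994449761), np.float64(226.23121552716768))
(474, 250, 60) (np.float64(277.4908340449164), np.float64(269.5978201458375)) (np.float64(358.6724326553881), np.float64(224.90189810943716))
(479, 250.5, 28) (np.float64(278.0032868666597), np.float64(268.48872175248243)) (np.float64(359.07967613171684), np.float64(237.44189708494483))
(474, 250, 28) (np.float64(278.19221597941277), np.float64(270.3861392422217)) (np.float64(358.3477310140835), np.float64(236.10118417742993))
trivet+lid
```

View pics/c4.png

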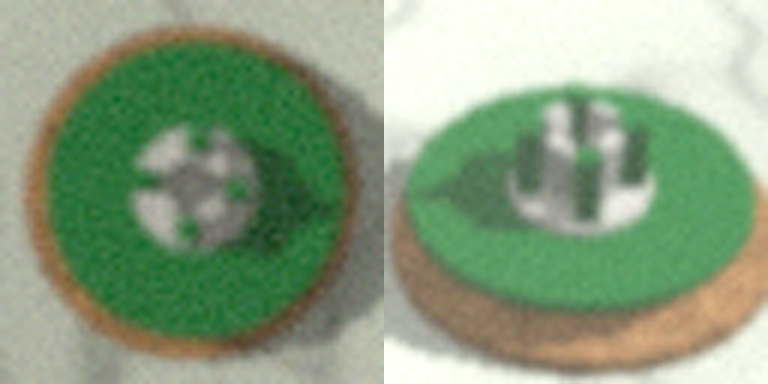

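The scene camera agrees with the wrist camera: lid at about (479,250). The top camera is about 5 mm off in x. I'll hover just above the mouth.

Call:
{"fn": "arm_command", "kwargs": {
  "steps": [
    [-0.05,-3.45,2,0,0,0],
    [-0.05,-3.45,5,0,0,0],
    [-0.05,-3.45,5.6,0,0,0],
    [-0.05,-3.45,5.6,0,0,0],
    [-0.05,-3.45,5.6,0,0,0],
    [-0.05,-3.45,5.6,0,0,0]
  ]
}}

```text
t: 5.63
eef_pos: [479.0, 250.6, 299.8]
tcp_rot: [-3.141, -0.0, -1.22]
ft_force: [0.7, 0.3, -0.2]
opening: 0.269
```

```bash
python3 - <<'E'
from h import *
S=state();e=S["eef_pos"];print(e,S["tcp_rot"],S["ft_force"]);cs=camera_model("scene")
im=read_camera("scene");save(cv2.resize(np.clip(im[170:280,310:410]*1.6,0,255).astype(np.uint8),None,fx=5,fy=5,interpolation=2),"s5.png")
w=read_camera("wrist");save(w,"w5.png")
for p in((e[0],e[1],e[2]-226),(479,250.5,60)): print(np.round((np.array(proj(cs,p))-[310,170])*5))
E
```

```text
[479.01614191 250.5953793  299.84798068] [-3.14064807e+00 -1.06829350e-04 -1.21982347e+00] [ 0.72316208  0.29157983 -0.1561154 ]
[248. 256.]
[247. 281.]
```

View pics/s5.png

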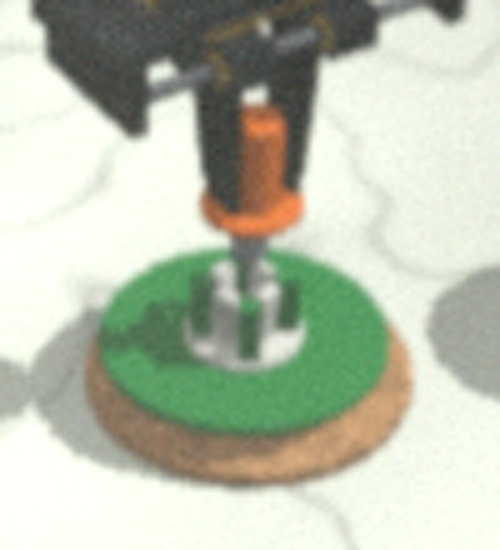

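The tip appears directly over the hub mouth: shank column 248, hub column 246. I'll insert it to the free depth.

Call:
{"fn": "arm_command", "kwargs": {
  "steps": [
    [0,0,0.8,0,0,0],
    [0,0,1.4,0,0,0],
    [0,0,1.9,0,0,0],
    [0,0,2.3,0,0,0],
    [0,0,2.6,0,0,0],
    [0,0,2.8,0,0,0],
    [0,0,2.8,0,0,0],
    [0,0,2.8,0,0,0]
  ]
}}

```text
t: 6.4
eef_pos: [479.0, 251.2, 270.4]
tcp_rot: [3.141, -0.0, -1.219]
ft_force: [-0.1, 0.1, -2.6]
opening: 0.266
```

Call:
{"fn": "arm_command", "kwargs": {
  "steps": [
    [0,0,0.1,0,0,0],
    [0,0,0.2,0,0,0],
    [0,0,0.3,0,0,0],
    [0,0,0.3,0,0,0],
    [0,0,0.3,0,0,0]
  ]
}}

```text
t: 6.82
eef_pos: [479.0, 251.2, 267.8]
tcp_rot: [-3.141, -0.0, -1.219]
ft_force: [-0.8, -0.1, 1.4]
opening: 0.269
```

Call:
{"fn": "arm_command", "kwargs": {
  "steps": [
    [0,0,0.1,0,0,0],
    [0,0,0.2,0,0,0],
    [0,0,0.2,0,0,0],
    [0,0,0.2,0,0,0]
  ]
}}

```text
t: 7.15
eef_pos: [479.1, 251.2, 265.8]
tcp_rot: [-3.141, -0.0, -1.219]
ft_force: [-0.4, -0.5, 3.3]
opening: 0.27
```

Call:
{"fn": "arm_command", "kwargs": {
  "steps": [
    [0,0,0.1,0,0,0],
    [0,0,0.2,0,0,0],
    [0,0,0.2,0,0,0],
    [0,0,0.2,0,0,0]
  ]
}}

```text
t: 7.48
eef_pos: [479.1, 251.2, 263.9]
tcp_rot: [-3.141, -0.0, -1.219]
ft_force: [-0.1, 0.0, 5.7]
opening: 0.267
```

Call:
{"fn": "arm_command", "kwargs": {
  "steps": [
    [0,0,0.1,0,0,0],
    [0,0,0.2,0,0,0],
    [0,0,0.2,0,0,0],
    [0,0,0.2,0,0,0]
  ]
}}

```text
t: 7.82
eef_pos: [479.0, 251.2, 261.9]
tcp_rot: [-3.141, -0.0, -1.219]
ft_force: [-0.5, 1.0, 4.9]
opening: 0.267
```

Call:
{"fn": "arm_command", "kwargs": {
  "steps": [
    [0,0,0.05,0,0,0],
    [0,0,0.1,0,0,0],
    [0,0,0.1,0,0,0],
    [0,0,0.1,0,0,0]
  ]
}}

```text
t: 8.15
eef_pos: [479.1, 251.2, 261.2]
tcp_rot: [-3.14, -0.0, -1.219]
ft_force: [-0.7, 0.1, 8.3]
opening: 0.269
```

Call:
{"fn": "arm_command", "kwargs": {
  "steps": [
    [0,0,0.05,0,0,0],
    [0,0,0.1,0,0,0],
    [0,0,0.1,0,0,0],
    [0,0,0.1,0,0,0]
  ]
}}

```text
t: 8.48
eef_pos: [479.1, 251.2, 260.2]
tcp_rot: [-3.14, -0.0, -1.219]
ft_force: [-0.6, -0.6, 8.7]
opening: 0.271
```

Call:
{"fn": "arm_command", "kwargs": {
  "steps": [
    [0,0,0.05,0,0,0],
    [0,0,0.05,0,0,0],
    [0,0,0.05,0,0,0]
  ]
}}

```text
t: 8.73
eef_pos: [479.1, 251.2, 259.7]
tcp_rot: [-3.14, -0.0, -1.219]
ft_force: [-0.8, 0.3, 9.6]
opening: 0.27
```

Call:
{"fn": "arm_command", "kwargs": {
  "steps": [
    [0,0,0.03,0,0,0],
    [0,0,0.03,0,0,0],
    [0,0,0.03,0,0,0]
  ]
}}

```text
t: 8.98
eef_pos: [479.1, 251.2, 259.5]
tcp_rot: [-3.14, -0.0, -1.219]
ft_force: [-1.5, -0.9, 10.4]
opening: 0.268
```

Call:
{"fn": "arm_command", "kwargs": {
  "steps": [
    [0,0,0.03,0,0,0],
    [0,0,0.03,0,0,0],
    [0,0,0.03,0,0,0]
  ]
}}

```text
t: 9.23
eef_pos: [479.1, 251.2, 259.2]
tcp_rot: [-3.14, -0.0, -1.219]
ft_force: [-1.9, -0.3, 10.8]
opening: 0.269
```

Call:
{"fn": "arm_command", "kwargs": {
  "steps": [
    [0,0,0.03,0,0,0],
    [0,0,0.03,0,0,0],
    [0,0,0.03,0,0,0]
  ]
}}

```text
t: 9.48
eef_pos: [479.1, 251.2, 258.9]
tcp_rot: [-3.14, -0.0, -1.219]
ft_force: [-1.4, -0.5, 10.4]
opening: 0.269
```

Call:
{"fn": "arm_command", "kwargs": {
  "steps": [
    [0,0,0.03,0,0,0],
    [0,0,0.03,0,0,0],
    [0,0,0.03,0,0,0]
  ]
}}

```text
t: 9.73
eef_pos: [479.1, 251.2, 258.6]
tcp_rot: [-3.14, -0.0, -1.219]
ft_force: [-1.9, -0.5, 10.2]
opening: 0.27
```

Call:
{"fn": "arm_command", "kwargs": {
  "steps": [
    [0,0,0.02,0,0,0],
    [0,0,0.02,0,0,0],
    [0,0,0.02,0,0,0]
  ]
}}

```text
t: 9.98
eef_pos: [479.1, 251.2, 258.6]
tcp_rot: [-3.14, -0.0, -1.219]
ft_force: [-1.8, -0.4, 13.0]
opening: 0.271
```

Call:
{"fn": "arm_command", "kwargs": {
  "steps": [
    [0,0,0.02,0,0,0],
    [0,0,0.02,0,0,0],
    [0,0,0.02,0,0,0]
  ]
}}

```text
t: 10.23
eef_pos: [479.1, 251.2, 258.6]
tcp_rot: [-3.14, -0.0, -1.219]
ft_force: [-3.0, -0.1, 16.0]
opening: 0.27
```

Call:
{"fn": "arm_command", "kwargs": {
  "steps": [
    [0,0,0.02,0,0,0],
    [0,0,0.02,0,0,0],
    [0,0,0.02,0,0,0]
  ]
}}

```text
t: 10.48
eef_pos: [479.1, 251.2, 258.6]
tcp_rot: [-3.14, -0.0, -1.219]
ft_force: [-3.1, -1.0, 17.8]
opening: 0.268
```

```bash
python3 - <<'E'
from h import *
for i in range(5): print(state()["t"],state()["ft_force"].round(1),state()["eef_pos"].round(2)); read_camera("scene")
E
```

```text
10.4833 [-3.1 -1.  17.8] [479.08 251.17 258.59]
10.5333 [-2.2 -0.9 17.9] [479.07 251.19 258.59]
10.5833 [-3.  -1.5 17.1] [479.07 251.19 258.58]
10.6333 [-3.3 -0.8 18.4] [479.07 251.22 258.61]
10.6833 [-3.7 -0.8 18.7] [479.06 251.2  258.6 ]
```

Call:
{"fn": "arm_command", "kwargs": {
  "steps": [
    [0,0,0.01,0,0,0],
    [0,0,0.01,0,0,0],
    [0,0,0.01,0,0,0],
    [0,0,0.01,0,0,0]
  ]
}}

```text
t: 11.07
eef_pos: [479.1, 251.2, 258.6]
tcp_rot: [-3.14, -0.0, -1.219]
ft_force: [-4.0, -2.5, 18.7]
opening: 0.271
```

```bash
python3 - <<'E'
from h import *
S=state();e=S["eef_pos"];print(S["ft_force"].round(1),e);cs=camera_model("scene")
im=read_camera("scene");save(cv2.resize(np.clip(im[170:280,310:410]*1.6,0,255).astype(np.uint8),None,fx=5,fy=5,interpolation=2),"s6.png")
E
```

```text
[-4.  -2.5 18.7] [479.0704191  251.18268943 258.58166891]
```

View pics/s6.png

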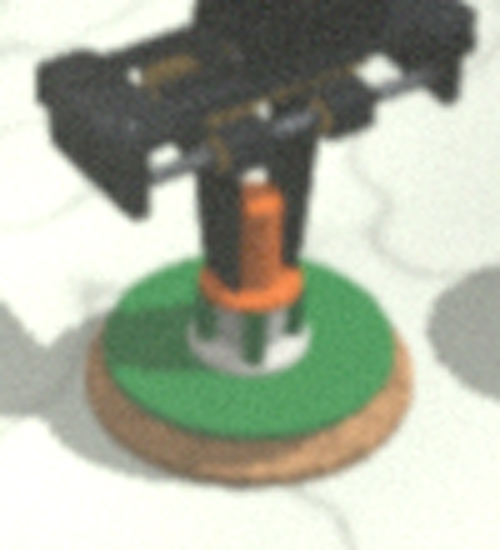

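The collar sits flush on the posts and the push is about 19 N with no further travel, so the knob is home. Now I'll lift it gently.

Call:
{"fn": "arm_command", "kwargs": {
  "steps": [
    [0,0,-0.2,0,0,0],
    [0,0,-0.6,0,0,0],
    [0,0,-1.2,0,0,0],
    [0,0,-2.2,0,0,0],
    [0,0,-3.5,0,0,0],
    [0,0,-5,0,0,0],
    [0,0,-7,0,0,0],
    [0,0,-9,0,0,0],
    [0,0,-11,0,0,0],
    [0,0,-13,0,0,0],
    [0,0,-15,0,0,0],
    [0,0,-16.5,0,0,0]
  ]
}}

```text
t: 12.12
eef_pos: [478.6, 251.1, 424.6]
tcp_rot: [-3.14, -0.0, -1.219]
ft_force: [0.1, -0.1, -3.6]
opening: 0.267
```

Call:
{"fn": "arm_command", "kwargs": {
  "steps": [
    [0,0,0,0,0,0],
    [0,0,0,0,0,0],
    [0,0,0,0,0,0]
  ]
}}

```text
t: 12.37
eef_pos: [478.6, 251.0, 421.5]
tcp_rot: [3.14, -0.0, -1.219]
ft_force: [-0.2, -0.5, -2.2]
opening: 0.27
```

```bash
python3 - <<'E'
from h import *
S=state();print(S["ft_force"].round(1),S["eef_pos"],S["tcp_rot"],S["opening"])
a=read_camera("scene");b=read_camera("wrist");save(b,"w7.png")
a=np.clip(a*1.5,0,255).astype(np.uint8)
save(np.hstack([cv2.resize(a[110:290,80:410],(400,218)),cv2.resize(b,(400,300))[:218]]),"lift.png")
E
```

```text
[-0.2 -0.5 -2.2] [478.64395664 251.02696214 421.50297482] [ 3.14031929e+00 -1.17720953e-04 -1.21905514e+00] 0.27042639578391897
```

View pics/lift.png

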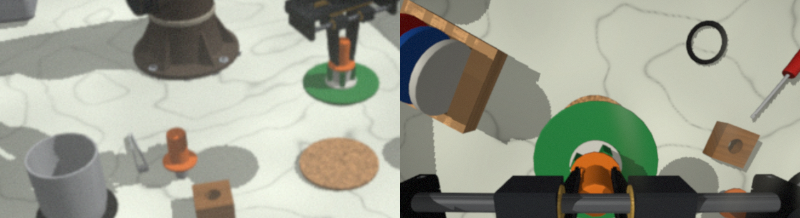

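The lid is held level by the knob with the trivet empty. I'll carry it to a viewing spot near the jar.

Call:
{"fn": "arm_command", "kwargs": {
  "steps": [
    [1,0.5,0,0,0,0],
    [3,1.5,0,0,0,0],
    [5.5,2.9,0,0,0,0],
    [8,4.2,0,0,0,0],
    [10.5,5.5,0,0,0,0],
    [13,6.8,0,0,0,0],
    [15.5,8.1,0,0,0,0],
    [18,9.4,0,0,0,0],
    [20.5,10.7,0,0,0,0],
    [23,12,0,0,0,0],
    [24.5,12.8,0,0,0,0],
    [25,13,0,0,0,0]
  ]
}}

```text
t: 13.47
eef_pos: [442.3, -30.7, 421.9]
tcp_rot: [3.141, 0.0, -1.221]
ft_force: [-0.3, 0.9, -3.4]
opening: 0.269
```

Call:
{"fn": "arm_command", "kwargs": {
  "steps": [
    [1,0.5,0,0,0,0],
    [3,1.5,0,0,0,0],
    [5.5,2.9,0,0,0,0],
    [8,4.2,0,0,0,0],
    [10.5,5.5,0,0,0,0],
    [13,6.8,0,0,0,0],
    [15.5,8.1,0,0,0,0],
    [18,9.4,0,0,0,0],
    [20,10.4,0,0,0,0],
    [20.9,10.9,0,0,0,0],
    [20.9,10.9,0,0,0,0],
    [20.9,10.9,0,0,0,0]
  ]
}}

```text
t: 14.47
eef_pos: [412.6, -261.8, 421.9]
tcp_rot: [3.141, 0.001, -1.22]
ft_force: [0.2, 0.5, -3.1]
opening: 0.266
```

```bash
python3 - <<'E'
from h import *
S=state();print(S["ft_force"].round(1),S["eef_pos"],S["tcp_rot"],S["opening"])
c=camera_model("wrist");b=read_camera("wrist");save(b,"w8.png")
np.save("w8.npy",np.c_[c["rotation"],c["xyz"]])
for p in((500,-228,130),(509,-228,130)):
  print(np.round([proj(c,np.array(p)+56*np.array([np.cos(a),np.sin(a),0])) for a in np.arange(0,6.28,.785)]).tolist())
save(np.clip(cv2.resize(b[:260],(800,325))*1.3,0,255).astype(np.uint8),"w8v.png")
E
```

```text
[ 0.2  0.5 -3.1] [ 412.59531513 -261.76753372  421.90727201] [ 3.14120321e+00  1.08423132e-03 -1.21982836e+00] 0.26556913993518333
[[336.0, 46.0], [278.0, 49.0], [240.0, 95.0], [245.0, 153.0], [286.0, 190.0], [340.0, 188.0], [378.0, 148.0], [378.0, 89.0]]
[[341.0, 34.0], [282.0, 36.0], [244.0, 83.0], [249.0, 142.0], [290.0, 180.0], [344.0, 178.0], [382.0, 136.0], [383.0, 77.0]]
```

View pics/w8v.png

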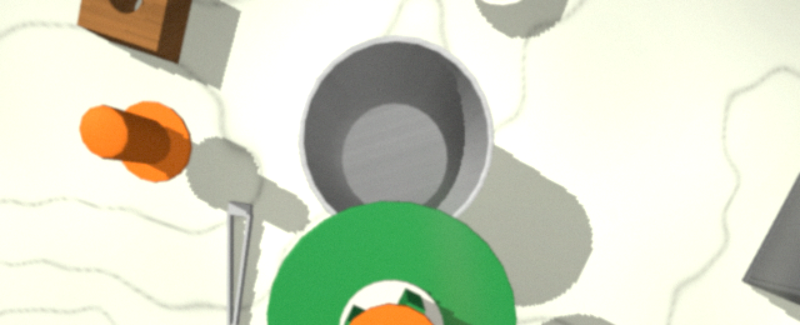

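The view shows the jar mouth centred near (317,105) full-frame, with its lower edge hidden by the carried lid. The tweezers and the decoy lie to the left, clear of the path.

```bash
python3 - <<'E'
from h import *
from scipy.optimize import least_squares
from scipy.ndimage import map_coordinates,gaussian_filter
b=cv2.imread("pics/w8.png")[...,::-1];c=camera_model("wrist");e=state()["eef_pos"]
q=gaussian_filter(b[...,0].astype(float),1)
def circ(u0,v0,r0,r1,angs,z,sgn):
    P=[]
    for a in np.radians(angs):
        r=np.arange(r0,r1,.25);g=np.gradient(map_coordinates(q,[v0+r*np.sin(a),u0+r*np.cos(a)],order=1))*sgn
        i=g.argmax();P.append(onz(c,u0+r[i]*np.cos(a),v0+r[i]*np.sin(a),z)[:2])
    P=np.array(P)
    s=least_squares(lambda t:np.hypot(*(P-t[:2]).T)-t[2],[*P.mean(0),60],loss="soft_l1")
    return s.x.round(2),np.abs(s.fun).mean().round(2)
print("jar inner",circ(317,107,58,82,range(150,391,5),130,1))
L=circ(313.6,262,80,115,[*range(185,240,5),*range(302,357,5)],191.3,-1);print("lid",L)
J,_=circ(317,107,58,82,range(150,391,5),130,1)
x=np.array([np.cos(-1.22),np.sin(-1.22)]);y=np.array([np.sin(-1.22),-np.cos(-1.22)])
for n,d in(("jar-tcp",J[:2]-e[:2]),("jar-lid",J[:2]-L[0][:2]),("lid-tcp",L[0][:2]-e[:2])): print(n,(d@x).round(1),(d@y).round(1))
E
```

```text
jar inner (array([ 506.95, -229.92,   55.92]), np.float64(0.41))
lid (array([ 408.68, -252.78,   63.17]), np.float64(3.28))
jar-tcp 3.0 -99.3
jar-lid 12.3 -100.1
lid-tcp -9.4 0.9
```

```bash
python3 - <<'E'
from h import *
from scipy.optimize import least_squares
b=cv2.imread("pics/w8.png")[...,::-1];c=camera_model("wrist");e=state()["eef_pos"]
m=max(blobs(b,(40,100,30),(85,255,255),(150,100,480,270),1000),key=lambda t:t[0][4]);print(m[0])
P=[]
for v in range(m[0][1]+1,258,4):
    k=np.where(m[2][v])[0];P+= [onz(c,k.min(),v,191.3)[:2],onz(c,k.max(),v,191.3)[:2]]
P=np.array(P);s=least_squares(lambda t:np.hypot(*(P-t[:2]).T)-t[2],[*e[:2],66],loss="soft_l1")
x=np.array([np.cos(-1.22),np.sin(-1.22)]);y=np.array([np.sin(-1.22),-np.cos(-1.22)])
d=s.x[:2]-e[:2];print(s.x,np.abs(s.fun).mean(),d@x,d@y)
E
```

```text
[214, 161, 199, 109, 14313]
[ 413.45572548 -261.64571043   64.2843    ] 0.1822212142466412 0.6149424698246528 -0.5771829882851909
```

```bash
python3 - <<'E'
from h import *
from scipy.optimize import least_squares
c0=camera_model("wrist");e0=state()["eef_pos"]
def fit(f,e,z,v1):
    c=dict(c0);c["xyz"]=c0["xyz"]+(np.array(e)-e0)
    b=cv2.imread("pics/"+f)[...,::-1]
    m=max(blobs(b,(40,100,30),(85,255,255),(150,100,480,v1+10),1000),key=lambda t:t[0][4]);P=[]
    for v in range(m[0][1]+1,v1,3):
        k=np.where(m[2][v])[0];P+=[onz(c,k.min()-.5,v,z)[:2],onz(c,k.max()+.5,v,z)[:2]]
    P=np.array(P);s=least_squares(lambda t:np.hypot(*(P-t[:2]).T)-t[2],[*P.mean(0),66],loss="soft_l1")
    print(f,z,s.x.round(2),np.abs(s.fun).mean().round(2))
fit("w3.png",(446.66,238.74,353.8),28,235)
for z in(191.3,188,185):fit("w8.png",e0,z,258)
fit("w7.png",(478.64,251.03,421.5),190.9,258)
fit("w5.png",(479.02,250.6,299.85),28,230)
E
```

```text
w3.png 28 [476.25 249.78  65.08] 0.27
w8.png 191.3 [ 413.14 -261.74   64.69] 0.19
w8.png 188 [ 412.14 -262.1    65.7 ] 0.19
w8.png 185 [ 411.23 -262.43   66.62] 0.2
w7.png 190.9 [478.66 250.6   64.68] 0.19
w5.png 28 [474.77 248.98  65.44] 0.29
```

Jar mouth fit is clean (radius 55.9, 0.4 mm residual). I'll move over the mouth.

Call:
{"fn": "arm_command", "kwargs": {
  "steps": [
    [0,-1,0,0,0,0],
    [0.1,-3,0,0,0,0],
    [0.2,-5.5,0,0,0,0],
    [0.25,-8,0,0,0,0],
    [0.25,-9.4,0,0,0,0],
    [0.25,-9.9,0.3,0,0,0],
    [0.25,-9.9,1.3,0,0,0],
    [0.25,-9.9,2.3,0,0,0],
    [0.25,-9.9,3,0,0,0],
    [0.25,-9.9,3.3,0,0,0],
    [0.25,-9.9,3.3,0,0,0],
    [0.25,-9.9,3.3,0,0,0]
  ]
}}

```text
t: 15.52
eef_pos: [506.2, -230.7, 389.3]
tcp_rot: [3.141, 0.0, -1.22]
ft_force: [0.5, -0.5, -2.9]
opening: 0.27
```

```bash
python3 - <<'E'
from h import *
S=state();e=S["eef_pos"];print(S["ft_force"].round(1),e,S["tcp_rot"]);cs=camera_model("scene")
im=read_camera("scene");save(im,"s9.png")
m=max(blobs(im,(40,60,20),(85,255,255),(80,150,200,300),200),key=lambda t:t[0][4])
cn=max(cv2.findContours(m[2].astype(np.uint8),0,1)[0],key=cv2.contourArea);f=cv2.fitEllipse(cv2.convexHull(cn))
print(m[0],np.round(f[0]+f[1],1),onz(cs,*f[0],e[2]-198.6-32).round(1),"jar",proj(cs,(507,-230,130)))
# jar silhouette columns at mid height, from scene
hsv=im.astype(int)
for v in(260,268,276): 
    r=hsv[v,80:190].sum(1); g=np.diff(r); print(v,80+g[:60].argmin(),80+50+g[50:].argmax(), [round(proj(cs,(507,-230,z))[0],1) for z in(60,90)])
E
```

```text
[ 0.5 -0.5 -2.9] [ 506.21765556 -230.71520847  389.32223488] [ 3.14146327e+00  3.35275503e-05 -1.21977044e+00]
[94, 208, 67, 42, 1557] [126.8 228.3  39.4  68. ] [ 513.8 -229.8  158.7] jar (np.float64(130.12105409636226), np.float64(237.4894613847545))
260 104 166 [np.float64(137.5), np.float64(134.4)]
268 107 171 [np.float64(137.5), np.float64(134.4)]
276 110 176 [np.float64(137.5), np.float64(134.4)]
```

Call:
{"fn": "arm_command", "kwargs": {
  "steps": [
    [0,0,0.3,0,0,0],
    [0,0,0.6,0,0,0],
    [0,0,0.9,0,0,0],
    [0,0,1.1,0,0,0],
    [0,0,1.3,0,0,0],
    [0,0,1.3,0,0,0],
    [0,0,1.3,0,0,0]
  ]
}}

```text
t: 16.15
eef_pos: [506.6, -230.3, 376.2]
tcp_rot: [3.141, 0.0, -1.219]
ft_force: [-0.5, 0.4, -3.7]
opening: 0.272
```

No contact, so the plug is in the mouth. Continuing slowly.

Call:
{"fn": "arm_command", "kwargs": {
  "steps": [
    [0,0,0.2,0,0,0],
    [0,0,0.4,0,0,0],
    [0,0,0.6,0,0,0],
    [0,0,0.7,0,0,0],
    [0,0,0.8,0,0,0],
    [0,0,0.8,0,0,0]
  ]
}}

```text
t: 16.65
eef_pos: [506.5, -230.3, 368.1]
tcp_rot: [3.141, 0.0, -1.219]
ft_force: [0.8, 0.6, -2.6]
opening: 0.269
```

Call:
{"fn": "arm_command", "kwargs": {
  "steps": [
    [0,0,0.05,0,0,0],
    [0,0,0.1,0,0,0],
    [0,0,0.1,0,0,0],
    [0,0,0.1,0,0,0]
  ]
}}

```text
t: 16.98
eef_pos: [506.6, -230.3, 367.4]
tcp_rot: [-3.141, -0.0, -1.219]
ft_force: [0.3, 0.6, -1.8]
opening: 0.266
```

Call:
{"fn": "arm_command", "kwargs": {
  "steps": [
    [0,0,0.04,0,0,0],
    [0,0,0.06,0,0,0],
    [0,0,0.06,0,0,0]
  ]
}}

```text
t: 17.23
eef_pos: [506.6, -230.3, 367.1]
tcp_rot: [-3.141, -0.001, -1.219]
ft_force: [0.5, -0.0, 2.9]
opening: 0.27
```

Call:
{"fn": "arm_command", "kwargs": {
  "steps": [
    [0,0,0.04,0,0,0],
    [0,0,0.04,0,0,0],
    [0,0,0.04,0,0,0]
  ]
}}

```text
t: 17.48
eef_pos: [506.6, -230.3, 367.0]
tcp_rot: [-3.141, -0.001, -1.219]
ft_force: [-0.9, 1.3, 6.5]
opening: 0.271
```

Call:
{"fn": "arm_command", "kwargs": {
  "steps": [
    [0,0,0.03,0,0,0],
    [0,0,0.06,0,0,0],
    [0,0,0.08,0,0,0],
    [0,0,0.08,0,0,0],
    [0,0,-0.02,0,0,0],
    [0,0,-0.08,0,0,0],
    [0,0,-0.08,0,0,0]
  ]
}}

```text
t: 18.07
eef_pos: [506.4, -230.3, 366.9]
tcp_rot: [3.141, 0.0, -1.219]
ft_force: [0.3, 0.7, -0.5]
opening: 0.268
```

Call:
{"fn": "arm_command", "kwargs": {
  "steps": [
    [0,0,0,0,0,0],
    [0,0,0,0,0,0],
    [0,0,0,0,0,0],
    [0,0,0,0,0,0],
    [0,0,0,0,0,0],
    [0,0,0,0,0,0],
    [0,0,0,0,0,0],
    [0,0,0,0,0,0]
  ],
  "jaw": 8
}}

```text
t: 18.73
eef_pos: [506.5, -230.4, 367.2]
tcp_rot: [-3.142, -0.0, -1.219]
ft_force: [-0.5, -0.4, -0.1]
opening: 0.775
```

Call:
{"fn": "arm_command", "kwargs": {
  "steps": [
    [0,0,-0.5,0,0,0],
    [0,0,-2,0,0,0],
    [0,0,-4.5,0,0,0],
    [0,0,-8,0,0,0],
    [0,0,-11,0,0,0],
    [0,0,-12,0,0,0],
    [0,0,-12,0,0,0],
    [0,0,-12,0,0,0],
    [0,0,-12,0,0,0]
  ]
}}

```text
t: 19.48
eef_pos: [506.4, -230.3, 485.7]
tcp_rot: [3.14, 0.002, -1.219]
ft_force: [-0.3, 0.5, -0.0]
opening: 0.842
```

```bash
python3 - <<'E'
from h import *
from scipy.optimize import least_squares
S=state();e=S["eef_pos"];print(S["ft_force"].round(1),e,S["opening"])
c=camera_model("wrist");cs=camera_model("scene");b=read_camera("wrist");s=read_camera("scene")
for m in blobs(b,(40,100,30),(85,255,255),(100,100,540,400),1000):
    P=[]
    for v in range(m[0][1]+1,m[0][1]+m[0][3]-1,3):
        k=np.where(m[2][v])[0];P+=[onz(c,k.min()-.5,v,150-14)[:2],onz(c,k.max()+.5,v,136)[:2]]
    P=np.array(P);q=least_squares(lambda t:np.hypot(*(P-t[:2]).T)-t[2],[*P.mean(0),66],loss="soft_l1");print("lid",m[0],q.x.round(1),np.abs(q.fun).mean())
for m in blobs(b,(3,200,90),(14,255,255),(150,100,480,330),150): print("orange wrist",m[:2],"expect collar z172",np.round(proj(c,(506.5,-230.4,172))),"handle top",np.round(proj(c,(506.5,-230.4,216))))
m=max(blobs(s,(40,60,20),(85,255,255),(80,130,200,300),200),key=lambda t:t[0][4]);f=cv2.fitEllipse(cv2.convexHull(max(cv2.findContours(m[2].astype(np.uint8),0,1)[0],key=cv2.contourArea)))
print("scene lid",m[0],np.round(f[0]+f[1]+(f[2],),1),onz(cs,*f[0],136).round(1))
for m in blobs(s,(3,130,60),(14,255,255),(80,130,200,300),30): print("orange scene",m[:2],proj(cs,(506.5,-230.4,172)),proj(cs,(506.5,-230.4,216)))
E
```

```text
[-0.3  0.5 -0. ] [ 506.38597622 -230.26217385  485.65988113] 0.8423080661901914
lid [248, 158, 131, 129, 10134] [ 506.6 -230.5   64.4] 0.5208107107657282
orange wrist ([150, 178, 31, 47, 870], [165.4, 201.3]) expect collar z172 [313. 234.] handle top [313. 247.]
orange wrist ([289, 210, 49, 52, 1884], [313.1, 234.8]) expect collar z172 [313. 234.] handle top [313. 247.]
scene lid [97, 216, 66, 43, 1543] [129.4 236.8  40.2  66.7  76.1] [ 512.3 -229.8  136. ]
orange scene ([115, 200, 22, 29, 415], [124.1, 215.8]) (np.float64(125.26437362493098), np.float64(220.76656442423206)) (np.float64(120.15357875188545), np.float64(202.56203589331798))
```

```bash
python3 -c "
from cell import job_done
print(job_done())"
```

```text
the job is handed in; nothing more can be done
None
```

The job is handed in: the small knob is seated in the lid's hub, and the lid lies on the steel jar with the gripper open and about 120 mm clear. The interface gave no verdict.

- **Seating the knob:** I pressed it in on the trivet in small steps until the arm stopped moving at the expected home height. The measured push was then about 18–19 N. The scene picture showed the collar flush on the posts.
- **Lifting and placing:** I lifted the lid by the knob alone and carried it to the jar. The plug entered the mouth without side force, and the lid touched down gently at roughly 6 N. I added one brief light push before letting go; I did not read the force at its peak.
- **Last checks:** In the wrist view the lid centre is (506.6, -230.5), within 1 mm of the fitted jar mouth at (507, -230). The knob appears where a seated one should. Touchdown came about 0.5 mm higher than expected, so the knob is home within about 0.6 mm. I checked this from measurements only, because the twelve allowed pictures were used up.

**Disagreements:**
- The top camera read about 5–7 mm low in x for the lid and the jar, so I relied on the wrist camera. The scene camera agreed with it on both.
- The scene camera's final reading of the lid centre differs from the wrist's by about 6 mm in x. I put that down to its slanted view, with the knob hiding part of the flange.
- The lid's radius read 64.4–65.4 mm instead of 66 mm, including when it lay on the trivet. That is likely from the colour mask's edge.

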